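# Drop the spent cell into the battery bin with the lever and let the lid down softly

### The job

Press the lever of the spent-battery bin right down with your fingertips, so that its lid swings fully open and the old cell waiting on the chute rolls into the bin by itself; keep it down until the cell lies inside. Then ease the lever back up so that the lid comes down shut gently, without slamming, and move clear. Work only the lever, without gripping or forcing it; do not touch the lid or the cell, and lift or disturb nothing else.

Things in the scene. Friction and masses are not known exactly. Their poses are not given: they have to be found in the camera images.
- bin: spent-battery bin of painted sheet steel, fixed to the bench: open-topped box 130 (x) by 120 (y) by 90 mm tall, 4 mm walls, origin under the box's centre, z up. The lever sticks out of its -x side, the chute out of its +x side; a flat aluminium lid covers the box
- chute_end (a point): middle of the outer end of the steel chute board, its upper face, 116 mm above the bench. The chute is 100 mm long, 76 mm wide between low cheeks, and slopes down at 14 degrees to the bin's +x rim
- lever_pivot (a point): middle of the lever's hinge line, on the outside of the bin's -x wall (bin x = -69 mm), 50 mm above the bench; the hinge line lies along the bin's y
- paddle (a point): centre of the upper face of the lever's paddle, where it is pressed; moves with the lever. The paddle is a dark steel plate 50 mm long (outwards) by 66 mm wide, 6 mm thick, 120 mm out from the pivot on a 26 mm wide strap. Its centre is 79 mm above the bench at rest and 27 mm fully down (bin x about -187 mm in both): a straight vertical push of 52 mm does it, with about 2 to 4 N
- lever (a joint): lever angle, rad: 0 at rest (lid shut; the lever slopes up outwards by 0.22 rad), 0.44 at its lower stop (lid fully open; slopes down by 0.22 rad). The stop is hard: a few mm of pushing past it builds up a large force. No catch, spring or damper: if let go, the lid falls and slams
- lid_edge (a point): top middle of the 30 mm upright flange along the lid's free (+x) edge; the flange holds the cell back on the chute. Moves with the lid: 124 mm above the bench when shut, about 215 mm when open
- lid (a joint): lid angle, rad: 0 shut, 0.88 fully open; linked by a rod to the lever, always twice the lever angle. The lid, 131 by 122 mm, 3 mm thick, about 0.25 kg, hinges on the box's -x rim; its +x edge swings up and towards the lever's side
- spent_cell: the spent D cell, 34 mm diameter, 61 mm long, steel with a black sleeve, lying across the chute against the lid's flange; origin at its centre, its y along its axis. Once the lid is about half open it rolls down into the box by itself within about a second; lying in the box its centre is below 60 mm above the bench
- fresh_cell: fresh D cell standing on end on the bench beside the bin on the lever's side, 34 mm diameter, 61 mm tall, origin under its centre; leave alone
- wrench: small chrome wrench lying flat beside the lever, 150 mm long, origin under its middle; leave alone
- radio: white plastic radio standing on the bench, 210 mm wide, 65 mm deep, 155 mm tall with its handle, origin under its centre; leave alone
- magnifier: glass magnifying lens (86 mm across) with a wooden handle reaching 140 mm out to its -x, lying flat, origin under the lens centre; leave alone
- screw_cup: white ceramic cup of screws, 76 mm across, 85 mm tall, origin under its centre; leave alone
- clamp: steel C-clamp lying flat, 160 by 90 mm, about 20 mm thick, origin under its bar; leave alone
- screwdriver: screwdriver lying flat, 190 mm long, origin under its middle; leave alone
Mind the look-alikes: they are no part of the job. What is shaped like the spent_cell but brown or yellow is not meant.

How it is judged:
By the outcome, as a careful person would: the job done as asked, in the order asked, and still so for the second after the job is handed in, with the robot touching nothing.
It also fails if it takes over 40 s, if anything falls off the work surface, if the arm or the gripper's body presses on something with over 40 N, if the wrist force passes 120 N, or if a joint passes its speed limit or range.

### The arm

A 6-joint arm with a two-finger parallel gripper is mounted at the origin on the work surface. World frame = base frame: x ahead of the robot, y to its left, z up, the work surface at z = 0. Lengths are in mm, angles in rad, forces in N, time in s.
With the tool pointing down it reaches from about 350 to 775 mm from the base axis. Payload 7.3 kg.
Tool frame: the origin (TCP) lies at the very end of the fingers, on their centre line; the grasp point (between the pads) lies 19 mm behind it; z points along the fingers, y is the line along which they close (so a half turn about z gives the same grasp; the last joint's range is limited). The gripper opens to 92 mm and grips with 3 to 60 N. Pads are 19 mm wide; open, the fingers measure 130 mm over their backs; the gripper's body (75 mm by 190 mm) begins 47 mm behind the grasp point.
Start: joints at [1.034, 0.342, 1.524, -0, 1.275, -0.146], TCP at [199.975, 485.443, 226.741] pointing down, gripper open.
Joint ranges: [-2.53, 2.53], [-0.77, 2.02], [0.04, 2.7], [-1, 4.14], [0.28, 2.66], [-3.11, 3.11]. Speed limits (rad/s): [2.57, 2.57, 3.14, 3.14, 3.14, 3.14].

### API

Orientations are given as [roll, pitch, yaw] about the fixed x, y, z axes, in that order (R = Rz(yaw) Ry(pitch) Rx(roll)).
In Python, from plant import bot gives the robot as it stands.
- The arm moves only by the tool jog_arm, never from a script. Its argument "targets" is a list of rows, each an object with "xyz": the shift along the tool's x, y, z as a fraction of full scale, a list of three; "spin": the turn about the tool's z as a fraction of full scale. In form: [{"xyz": [x, y, z], "spin": spin}, ...]. A call has exactly 10 rows; each row shifts and turns the commanded pose from where the row before left it, along the tool's axes as they then stand; what a row does not reach is not made up. Full scale, the value 1, is 80 mm for a shift and 0.1 rad for a turn. A row lasts 1/8 s, in which the tool goes at most 62.5 mm and 10.7 degrees, less where a joint would pass 70% of its speed; a pose out of reach is approached as far as the arm can. A call with a number of a shift or a turn outside -1 to 1 is refused whole. A call with a gripper value outside its range is refused whole. "gripper" is the opening in per cent of the stroke, from 0 (shut) to 100 (fully open), set as the call begins (left out, the last holds). The fingers move at their own pace and stop on an object; the grip force is fixed at half the most. Time passes only in rows, so rows that do not move let the fingers close, or fill a call up. It gives the time, the measured TCP pose, the force, the opening and the grip force at its end, in the units of the state.
- bot.get_obs(): the state, without advancing time (a new reading comes with each control period).
- bot.capture(name): name is "scene" or "top" or "wrist"; returns the picture (400x640x3 uint8, blue, green, red); there is no depth.
- bot.get_calibration(name): a dict with "vfov" (degrees; the focal length in pixels is half the picture's height over the tangent of half this angle, whatever the lens; pixels are square), "cx", "cy" (the principal point, pixels), "k1" (the pictures are not rectified: a ray, as slopes to the right and down, at radius r is drawn at 1 + k1 r^2 times it, then the intrinsics apply), "eye" and "rotation" of the camera in the world. Camera axes: x right, y down, z forward; pixel columns grow to the right and rows downward; lengths in mm; the calibration is good to about 2 mm. A picture is of the moment at which its call begins: read the wrist's pose just before it. get_calibration takes no time and is no camera call; for the wrist camera it gives the pose at the moment of the call.
- bot.close_job(): hands the job in; it is judged then, once.
The state is a dict: "time": time; "joint_positions": joint angles; "dq": joint speeds; "tau": joint torques, N m; "tool_pos": TCP position; "tcp_rot": TCP orientation; "contact_force": force on the tool from outside, world axes, zero at the start; "moment": the same for the moment, N m; "grip_width": finger opening in mm; "finger_force": force on a finger pad.
Only numpy, scipy, OpenCV 4.12 (cv2) and the standard library are available. Lean on these libraries where they do the work, as an engineer would, in place of code of your own. Each camera call takes 0.05 s, during which the arm holds its last target. There are 200 camera calls.

## Working session

There is one attempt and no reset: what is moved stays moved. The work goes in short steps, Python scripts to look and compute and a tool call to move; the robot and the scene stay as the last step left them, time stands still between calls to the robot, and variables do not carry over. Pictures are saved under pics/ and viewed, at most 10 in all, crops included, and the job is handed in when it is done.

Besides the shell and the picture viewer there is one more tool, called after ">>>" by a JSON object that holds its "method" and its "body", one argument or row to a line. jog_arm: Moves the arm, as the interface text tells. Shift numbers are shares of 80 mm and turn numbers shares of 0.1 rad, none past 1 either way. Its arguments: {"type":"object","properties":{"targets":{"type":"array","items":{"type":"object","properties":{"xyz":{"type":"array","items":{"type":"number"}},"spin":{"type":"number"}}}},"gripper":{"type":"number"}},"required":["targets"]}

```bash
mkdir -p pics; cat > h.py <<'E'
import numpy as np, cv2
from plant import bot
def ray(c,u,v):
    f=200/np.tan(np.radians(c["vfov"])/2)
    d=np.array([(u-c["cx"])/f,(v-c["cy"])/f]); s=d.copy()
    for _ in range(30): s=d/(1+c["k1"]*(s@s))
    return np.array(c["eye"]),np.array(c["rotation"])@np.array([s[0],s[1],1])
def onz(c,u,v,z):
    e,d=ray(c,u,v); return e+d*(z-e[2])/d[2]
def px(c,p):
    f=200/np.tan(np.radians(c["vfov"])/2)
    q=np.array(c["rotation"]).T@(np.array(p,float)-c["eye"]); s=q[:2]/q[2]
    return s*(1+c["k1"]*(s@s))*f+[c["cx"],c["cy"]]
E
python3 - <<'E'
from h import *
for n in("top","scene"):
    cv2.imwrite(f"pics/{n}0.png",bot.capture(n)); c=bot.get_calibration(n); print(n,c)
o=bot.get_obs();print(o["time"],o["tool_pos"],o["tcp_rot"],o["contact_force"])
E
```

```text
top {'vfov': 53.14149553970252, 'cx': 327.98743739746885, 'cy': 206.76296650324923, 'k1': -0.08030312426845078, 'eye': array([ 404.69151427,    5.74111294, 1172.80550637]), 'rotation': array([-3.01176827,  0.02044705, -1.57453082])}
scene {'vfov': 43.232447931704804, 'cx': 316.9375737044909, 'cy': 198.5639818335632, 'k1': -0.12029479201509773, 'eye': array([1476.75763178,  472.1861281 ,  802.81707407]), 'rotation': array([-2.17847427, -0.00428057,  2.01877719])}
0.1 [199.76849367 485.13654097 226.13691141] [-3.14029866e+00 -2.30029766e-04  2.75078966e+00] [-0.04494479  0.56070105 -0.0328928 ]
```

View pics/top0.png

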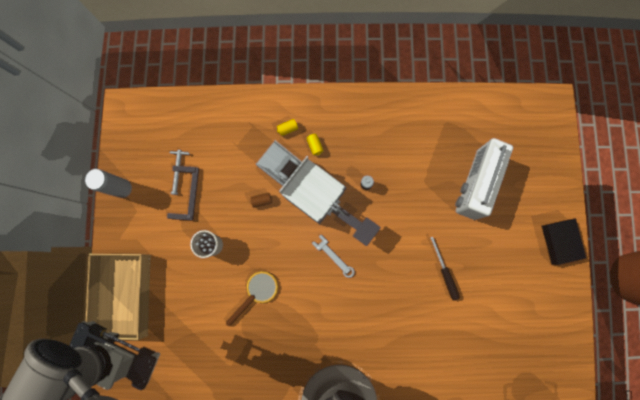

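View pics/scene0.png

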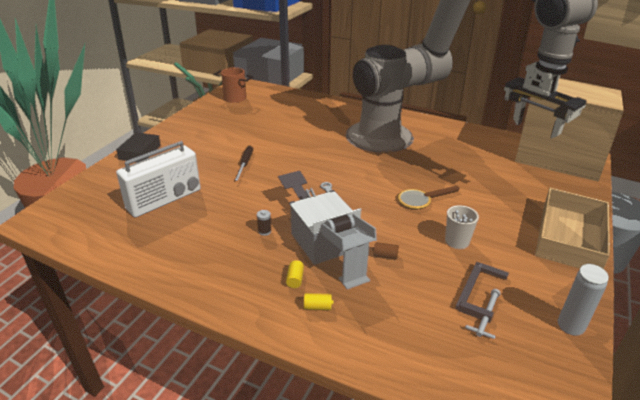

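The top view shows the paddle near (365,231), the lid near (313,190), the chute's outer end near (268,160), the wrench at (335,257) and the fresh cell at (367,182). The rotations are rpy triples. Next I measure the paddle and the bin's direction.

```bash
cat >> h.py <<'E'
from scipy.spatial.transform import Rotation as R
def cal(n):
    c=dict(bot.get_calibration(n)); c["rotation"]=R.from_euler("xyz",c["rotation"]).as_matrix(); return c
E
python3 - <<'E'
from h import *
im=cv2.imread("pics/top0.png"); c=cal("top")
hsv=cv2.cvtColor(im,cv2.COLOR_BGR2HSV)
print(hsv[231,365],hsv[190,313],hsv[237,388])
H,S,V=[hsv[...,i].astype(int) for i in range(3)]
def big(m,roi):
    k=np.zeros(m.shape,np.uint8); x0,y0,x1,y1=roi; k[y0:y1,x0:x1]=m[y0:y1,x0:x1]
    n,l,s,ce=cv2.connectedComponentsWithStats(k); i=1+np.argmax(s[1:,4]); return (l==i).astype(np.uint8)
m=((H>90)|(S<60))&(V>40)&(V<140)
pm=cv2.morphologyEx(big(m,(325,205,410,260)),cv2.MORPH_OPEN,np.ones((11,11),np.uint8))
lm=big((S<60)&(V>165),(270,150,350,225))
for n,k,z in(("paddle",pm,79),("lid",lm,95)):
    cn=max(cv2.findContours(k,0,2)[0],key=cv2.contourArea); r=cv2.minAreaRect(cn); b=cv2.boxPoints(r)
    P=np.array([onz(c,*q,z)[:2] for q in b]); mo=cv2.moments(cn)
    print(n,k.sum(),b.round().tolist(),P.round().tolist(),"ctr",P.mean(0).round(1),"mom",onz(c,mo["m10"]/mo["m00"],mo["m01"]/mo["m00"],z).round(1))
    d=np.diff(P,axis=0); print(np.linalg.norm(d,axis=1).round(),np.degrees(np.arctan2(d[:,1],d[:,0])).round(1))
v=im.copy(); v[pm>0]=(0,0,255); v[lm>0]=(0,255,0)
cv2.imwrite("pics/c1.png",cv2.resize(np.hstack([im[130:280,230:420],v[130:280,230:420]]),None,fx=2.1,fy=2.1,interpolation=2))
E
```

```text
[168  15  83] [ 48   6 223] [ 14 178 113]
paddle 308 [[357.0, 222.0], [374.0, 222.0], [374.0, 239.0], [357.0, 239.0]] [[505.0, -52.0], [505.0, -98.0], [458.0, -98.0], [458.0, -51.0]] ctr [481.5 -74.8] mom [482.1 -74.   79. ]
[47. 47. 46.] [-90.4 179.   89.7]
lid 1692 [[282.0, 194.0], [309.0, 159.0], [345.0, 187.0], [318.0, 222.0]] [[581.0, 154.0], [679.0, 80.0], [600.0, -19.0], [504.0, 54.0]] ctr [591.2  67.2] mom [584.4  60.   95. ]
[122. 127. 121.] [ -36.9 -128.3  142.5]
```

View pics/c1.png

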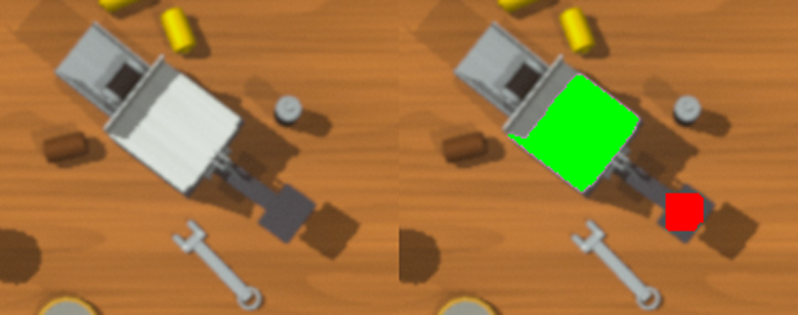

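The red mask covers most of the paddle. Its corners in the crop put the centre at about (367,231), so roughly (480,-79) in the world. The lid's direction gives bin +x at about 52° and predicts (478,-78), which agrees. Now I move over it with the gripper shut.

>>> {"method": "jog_arm", "body": {
  "gripper": 0,
  "targets": [
    {"xyz": [-0.58, -0.5, 0], "spin": 0},
    {"xyz": [-0.58, -0.5, 0], "spin": 0},
    {"xyz": [-0.58, -0.5, 0], "spin": 0},
    {"xyz": [-0.58, -0.5, 0], "spin": 0},
    {"xyz": [-0.58, -0.5, 0], "spin": 0},
    {"xyz": [-0.58, -0.5, 0], "spin": 0},
    {"xyz": [-0.58, -0.5, 0], "spin": 0},
    {"xyz": [-0.58, -0.5, 0], "spin": 0},
    {"xyz": [-0.58, -0.5, 0], "spin": 0},
    {"xyz": [-0.58, -0.5, 0], "spin": 0}
  ]
}}

```text
time: 1.35
tool_pos: [477.1, -63.1, 226.5]
tcp_rot: [3.141, -0.0, 2.75]
contact_force: [0.8, 1.0, 0.8]
grip_width: 1.0
finger_force: 0.0
```

>>> {"method": "jog_arm", "body": {
  "targets": [
    {"xyz": [0, 0, 0], "spin": 1},
    {"xyz": [0, 0, 0], "spin": 1},
    {"xyz": [0, 0, 0], "spin": 1},
    {"xyz": [0, 0, 0], "spin": 1},
    {"xyz": [0, 0, 0], "spin": 1},
    {"xyz": [0, 0, 0], "spin": 1},
    {"xyz": [0, 0, 0], "spin": 1},
    {"xyz": [0, 0, 0], "spin": 1},
    {"xyz": [0, 0, 0], "spin": 1},
    {"xyz": [0, 0, 0], "spin": 1}
  ]
}}

```text
time: 2.6
tool_pos: [476.4, -61.1, 226.3]
tcp_rot: [-3.141, -0.0, 1.747]
contact_force: [-0.0, -0.0, 0.4]
grip_width: 0.4
finger_force: 0.0
```

>>> {"method": "jog_arm", "body": {
  "targets": [
    {"xyz": [0, 0, 0], "spin": 1},
    {"xyz": [0, 0, 0], "spin": 1},
    {"xyz": [0, 0, 0], "spin": 1},
    {"xyz": [0, 0, 0], "spin": 1},
    {"xyz": [0, 0, 0], "spin": 1},
    {"xyz": [0, 0, 0], "spin": 1},
    {"xyz": [0, 0, 0], "spin": 1},
    {"xyz": [0, 0, 0], "spin": 1},
    {"xyz": [0, 0, 0], "spin": 0.5},
    {"xyz": [0, 0, 0], "spin": 0}
  ]
}}

```text
time: 3.85
tool_pos: [476.4, -61.1, 226.4]
tcp_rot: [-3.141, 0.0, 0.901]
contact_force: [0.4, -0.3, 0.5]
grip_width: 0.5
finger_force: 0.0
```

>>> {"method": "jog_arm", "body": {
  "targets": [
    {"xyz": [-0.05, 0.06, 0.2], "spin": 0},
    {"xyz": [-0.05, 0.06, 0.25], "spin": 0},
    {"xyz": [-0.05, 0.055, 0.25], "spin": 0},
    {"xyz": [0, 0, 0.25], "spin": 0},
    {"xyz": [0, 0, 0.25], "spin": 0},
    {"xyz": [0, 0, 0.2], "spin": 0},
    {"xyz": [0, 0, 0.05], "spin": 0},
    {"xyz": [0, 0, 0], "spin": 0},
    {"xyz": [0, 0, 0], "spin": 0},
    {"xyz": [0, 0, 0], "spin": 0}
  ]
}}

```text
time: 5.1
tool_pos: [480.5, -79.3, 111.3]
tcp_rot: [3.141, -0.001, 0.901]
contact_force: [-0.6, -0.3, 0.1]
grip_width: 0.5
finger_force: 0.0
```

```bash
python3 - <<'E'
from h import *
c=cal("wrist"); im=bot.capture("wrist"); t=bot.get_obs()["tool_pos"]; print(t)
s=bot.capture("scene"); cs=cal("scene")
print("wrist px of expected paddle",px(c,[480,-79,79]),"tip",px(c,t)," scene tip",px(cs,t))
cv2.imwrite("pics/w1.png",im); cv2.imwrite("pics/s1.png",cv2.resize(s[140:300,220:420],None,fx=3,fy=3,interpolation=2))
E
```

```text
[480.40897756 -79.30387548 111.18437911]
wrist px of expected paddle [323.8472128 232.2041957] tip [324.0834012  253.60226591]  scene tip [290.93837482 167.59480694]
```

View pics/w1.png

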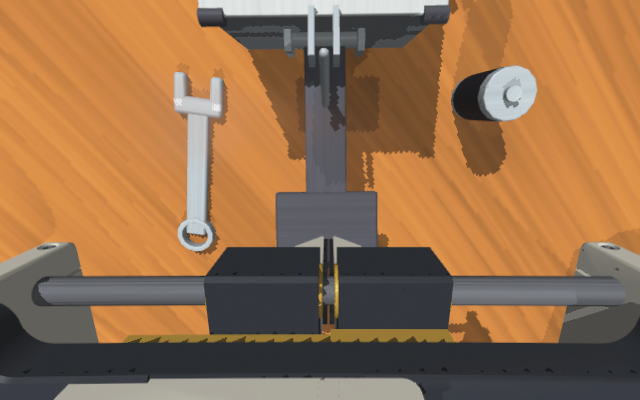

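View pics/s1.png

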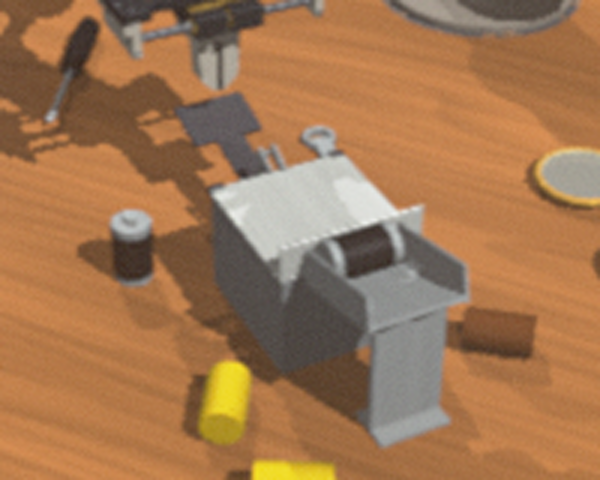

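The wrist view shows the paddle's columns at 276–377 and its inner edge at row 192, within about 2 mm of prediction. The scene view shows the tip just above the paddle and the dark cell behind the flange. I press now.

>>> {"method": "jog_arm", "body": {
  "targets": [
    {"xyz": [0, 0, 0.15], "spin": 0},
    {"xyz": [0, 0, 0.15], "spin": 0},
    {"xyz": [0, 0, 0.05], "spin": 0},
    {"xyz": [0, 0, 0.04], "spin": 0},
    {"xyz": [0, 0, 0.04], "spin": 0},
    {"xyz": [0, 0, 0.04], "spin": 0},
    {"xyz": [0, 0, 0.05], "spin": 0},
    {"xyz": [0, 0, 0.05], "spin": 0},
    {"xyz": [0, 0, 0.04], "spin": 0},
    {"xyz": [0, 0, 0.03], "spin": 0}
  ]
}}

```text
time: 6.45
tool_pos: [480.2, -79.3, 59.3]
tcp_rot: [3.142, -0.0, 0.901]
contact_force: [-0.5, -0.7, 1.9]
grip_width: 0.7
finger_force: 1.0
```

Contact is at about 2 N. I continue to about 33 mm.

>>> {"method": "jog_arm", "body": {
  "targets": [
    {"xyz": [0, 0, 0.04], "spin": 0},
    {"xyz": [0, 0, 0.05], "spin": 0},
    {"xyz": [0, 0, 0.05], "spin": 0},
    {"xyz": [0, 0, 0.05], "spin": 0},
    {"xyz": [0, 0, 0.05], "spin": 0},
    {"xyz": [0, 0, 0.04], "spin": 0},
    {"xyz": [0, 0, 0.03], "spin": 0},
    {"xyz": [0, 0, 0.02], "spin": 0},
    {"xyz": [0, 0, 0], "spin": 0},
    {"xyz": [0, 0, 0], "spin": 0}
  ]
}}

```text
time: 7.7
tool_pos: [480.1, -79.2, 33.1]
tcp_rot: [-3.142, -0.0, 0.901]
contact_force: [-0.2, -0.2, 1.1]
grip_width: 0.4
finger_force: 0.6
```

>>> {"method": "jog_arm", "body": {
  "targets": [
    {"xyz": [0, 0, 0.01], "spin": 0},
    {"xyz": [0, 0, 0.01], "spin": 0},
    {"xyz": [0, 0, 0], "spin": 0},
    {"xyz": [0, 0, 0], "spin": 0},
    {"xyz": [0, 0, 0], "spin": 0},
    {"xyz": [0, 0, 0], "spin": 0},
    {"xyz": [0, 0, 0], "spin": 0},
    {"xyz": [0, 0, 0], "spin": 0},
    {"xyz": [0, 0, 0], "spin": 0},
    {"xyz": [0, 0, 0], "spin": 0}
  ]
}}

```text
time: 8.95
tool_pos: [480.1, -79.2, 31.5]
tcp_rot: [-3.142, -0.0, 0.901]
contact_force: [-0.0, 0.9, 0.8]
grip_width: 0.6
finger_force: 0.6
```

>>> {"method": "jog_arm", "body": {
  "targets": [
    {"xyz": [0, 0, 0.01], "spin": 0},
    {"xyz": [0, 0, 0], "spin": 0},
    {"xyz": [0, 0, 0.01], "spin": 0},
    {"xyz": [0, 0, 0], "spin": 0},
    {"xyz": [0, 0, 0], "spin": 0},
    {"xyz": [0, 0, 0], "spin": 0},
    {"xyz": [0, 0, 0], "spin": 0},
    {"xyz": [0, 0, 0], "spin": 0},
    {"xyz": [0, 0, 0], "spin": 0},
    {"xyz": [0, 0, 0], "spin": 0}
  ]
}}

```text
time: 10.2
tool_pos: [480.2, -79.2, 29.9]
tcp_rot: [-3.142, -0.0, 0.901]
contact_force: [1.1, -0.3, 2.0]
grip_width: 0.5
finger_force: 0.6
```

```bash
python3 - <<'E'
from h import *
s=bot.capture("scene");t=bot.capture("top"); o=bot.get_obs(); print(o["tool_pos"],o["contact_force"])
a=cv2.resize(s[100:300,220:420],(400,400),interpolation=2);b=cv2.resize(t[120:270,240:390],(400,400),interpolation=2)
cv2.imwrite("pics/p2.png",np.hstack([a,b]))
E
```

```text
[480.16237742 -79.23375491  29.90973776] [2.14387819 0.56356846 0.65170029]
```

View pics/p2.png

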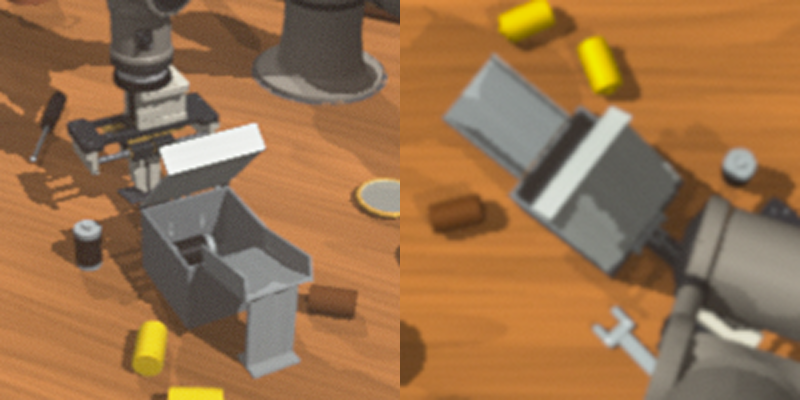

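The lid is up and the chute is empty; the cell lies inside the box (left picture, about (195,248)). I go on down to confirm the hard stop.

>>> {"method": "jog_arm", "body": {
  "targets": [
    {"xyz": [0, 0, 0.01], "spin": 0},
    {"xyz": [0, 0, 0], "spin": 0},
    {"xyz": [0, 0, 0], "spin": 0},
    {"xyz": [0, 0, 0], "spin": 0},
    {"xyz": [0, 0, 0], "spin": 0},
    {"xyz": [0, 0, 0], "spin": 0},
    {"xyz": [0, 0, 0], "spin": 0},
    {"xyz": [0, 0, 0], "spin": 0},
    {"xyz": [0, 0, 0], "spin": 0},
    {"xyz": [0, 0, 0], "spin": 0}
  ]
}}

```text
time: 11.55
tool_pos: [480.2, -79.3, 29.1]
tcp_rot: [3.142, -0.0, 0.901]
contact_force: [0.8, -0.5, 1.2]
grip_width: 0.3
finger_force: 0.5
```

>>> {"method": "jog_arm", "body": {
  "targets": [
    {"xyz": [0, 0, 0.01], "spin": 0},
    {"xyz": [0, 0, 0], "spin": 0},
    {"xyz": [0, 0, 0], "spin": 0},
    {"xyz": [0, 0, 0], "spin": 0},
    {"xyz": [0, 0, 0], "spin": 0},
    {"xyz": [0, 0, 0], "spin": 0},
    {"xyz": [0, 0, 0], "spin": 0},
    {"xyz": [0, 0, 0], "spin": 0},
    {"xyz": [0, 0, 0], "spin": 0},
    {"xyz": [0, 0, 0], "spin": 0}
  ]
}}

```text
time: 12.8
tool_pos: [480.3, -79.2, 28.5]
tcp_rot: [3.141, -0.0, 0.901]
contact_force: [-0.2, 0.7, 5.3]
grip_width: 0.5
finger_force: 2.6
```

The force rose to 5 N, so the lever is at its stop with the cell inside. Now I ease it up slowly.

>>> {"method": "jog_arm", "body": {
  "targets": [
    {"xyz": [0, 0, -0.01], "spin": 0},
    {"xyz": [0, 0, -0.02], "spin": 0},
    {"xyz": [0, 0, -0.025], "spin": 0},
    {"xyz": [0, 0, -0.025], "spin": 0},
    {"xyz": [0, 0, -0.025], "spin": 0},
    {"xyz": [0, 0, -0.025], "spin": 0},
    {"xyz": [0, 0, -0.025], "spin": 0},
    {"xyz": [0, 0, -0.025], "spin": 0},
    {"xyz": [0, 0, -0.025], "spin": 0},
    {"xyz": [0, 0, -0.025], "spin": 0}
  ]
}}

```text
time: 14.05
tool_pos: [480.1, -79.2, 46.9]
tcp_rot: [-3.142, -0.0, 0.901]
contact_force: [-1.5, -1.3, 0.6]
grip_width: 0.3
finger_force: 0.9
```

>>> {"method": "jog_arm", "body": {
  "targets": [
    {"xyz": [0, 0, -0.025], "spin": 0},
    {"xyz": [0, 0, -0.025], "spin": 0},
    {"xyz": [0, 0, -0.025], "spin": 0},
    {"xyz": [0, 0, -0.025], "spin": 0},
    {"xyz": [0, 0, -0.025], "spin": 0},
    {"xyz": [0, 0, -0.025], "spin": 0},
    {"xyz": [0, 0, -0.025], "spin": 0},
    {"xyz": [0, 0, -0.02], "spin": 0},
    {"xyz": [0, 0, -0.02], "spin": 0},
    {"xyz": [0, 0, -0.02], "spin": 0}
  ]
}}

```text
time: 15.3
tool_pos: [480.3, -79.2, 65.7]
tcp_rot: [3.141, -0.0, 0.901]
contact_force: [0.9, 1.0, 1.1]
grip_width: 0.2
finger_force: 0.9
```

>>> {"method": "jog_arm", "body": {
  "targets": [
    {"xyz": [0, 0, -0.015], "spin": 0},
    {"xyz": [0, 0, -0.015], "spin": 0},
    {"xyz": [0, 0, -0.015], "spin": 0},
    {"xyz": [0, 0, -0.01], "spin": 0},
    {"xyz": [0, 0, -0.01], "spin": 0},
    {"xyz": [0, 0, -0.01], "spin": 0},
    {"xyz": [0, 0, -0.01], "spin": 0},
    {"xyz": [0, 0, -0.01], "spin": 0},
    {"xyz": [0, 0, -0.01], "spin": 0},
    {"xyz": [0, 0, -0.01], "spin": 0}
  ]
}}

```text
time: 16.55
tool_pos: [480.1, -79.2, 74.8]
tcp_rot: [-3.142, -0.0, 0.901]
contact_force: [1.7, 1.5, 2.4]
grip_width: 0.2
finger_force: 1.0
```

>>> {"method": "jog_arm", "body": {
  "targets": [
    {"xyz": [0, 0, -0.01], "spin": 0},
    {"xyz": [0, 0, -0.01], "spin": 0},
    {"xyz": [0, 0, -0.01], "spin": 0},
    {"xyz": [0, 0, -0.01], "spin": 0},
    {"xyz": [0, 0, -0.01], "spin": 0},
    {"xyz": [0, 0, -0.01], "spin": 0},
    {"xyz": [0, 0, -0.01], "spin": 0},
    {"xyz": [0, 0, -0.01], "spin": 0},
    {"xyz": [0, 0, -0.01], "spin": 0},
    {"xyz": [0, 0, -0.01], "spin": 0}
  ]
}}

```text
time: 17.8
tool_pos: [479.8, -79.3, 82.6]
tcp_rot: [-3.141, 0.001, 0.901]
contact_force: [0.6, 0.2, -0.6]
grip_width: 0.5
finger_force: 0.0
```

The force is zero at 82.6 mm, so the lid has seated. I back off upward and check.

>>> {"method": "jog_arm", "body": {
  "targets": [
    {"xyz": [0, 0, -0.02], "spin": 0},
    {"xyz": [0, 0, -0.05], "spin": 0},
    {"xyz": [0, 0, -0.2], "spin": 0},
    {"xyz": [0, 0, -0.3], "spin": 0},
    {"xyz": [0, 0, -0.3], "spin": 0},
    {"xyz": [0, 0, -0.3], "spin": 0},
    {"xyz": [0, 0, -0.2], "spin": 0},
    {"xyz": [0, 0, -0.1], "spin": 0},
    {"xyz": [0, 0, 0], "spin": 0},
    {"xyz": [0, 0, 0], "spin": 0}
  ]
}}

```text
time: 19.05
tool_pos: [479.7, -79.2, 199.6]
tcp_rot: [-3.14, 0.0, 0.901]
contact_force: [0.3, -0.3, -0.2]
grip_width: 0.3
finger_force: 0.0
```

```bash
python3 - <<'E'
from h import *
s=bot.capture("scene"); o=bot.get_obs(); print(o["time"],o["tool_pos"],o["contact_force"])
cv2.imwrite("pics/e.png",cv2.resize(s[100:300,200:440],None,fx=2.5,fy=2.5,interpolation=2))
E
```

```text
19.1 [479.76335152 -79.12986805 199.58418898] [-0.37795042  0.30192918 -0.50050103]
```

View pics/e.png

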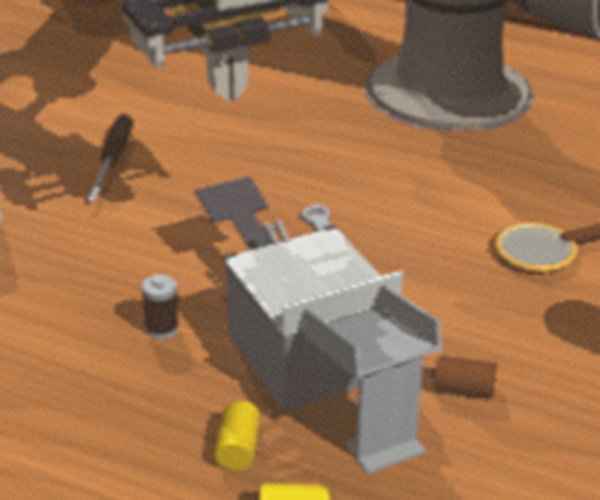

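The lid is shut (around (310,270)), the chute is empty, and everything else is undisturbed with the gripper clear. I hand it in.

```bash
python3 -c "
from plant import bot
print(bot.close_job())"
```

```text
the job is handed in; nothing more can be done
None
```

The lever was pressed to its stop, the spent cell rolled into the bin, the lid was eased shut without slamming, and the arm moved clear; I handed the job in at about 19 s, and the hand-in gave no verdict.

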